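# Stand a core bit in its taper stand

## Robot

A 6-joint arm with a two-finger parallel gripper is mounted at the origin on a cart in front of the work surface, level with it; the furniture and walls round the work are solid. World frame = base frame: x ahead of the robot, y to its left, z up, the work surface at z = 0. Lengths are in m, angles in rad, forces in N, time in s.
With the tool pointing down it reaches from about 0.275 to 0.825 m from the base axis. Payload 4.9 kg.
Tool frame: the origin (TCP) lies midway between the tips of the shut fingers; the grasp point (between the pads) lies 19 mm behind it (bot.grip_depth is the distance from the TCP to the grasp point, in m); y points along the fingers, x is the direction in which the jaws open and shut, and the axes are right-handed (so a half turn about y gives the same grasp; the last joint's range is limited). The gripper opens to 85 mm and grips with 20 to 120 N. Pads are 22 mm wide; open, the fingers measure 114 mm over their backs; the gripper's body (76 mm by 85 mm) begins 54 mm behind the grasp point. The pads swing forward as they close: fully open they stand 13 mm farther back than shut.
Start: joints at [1.08, 0.326, -0.193, 1.052, 0, 1.437], TCP at [0.192, 0.515, 0.231] pointing down, gripper open.
Joint ranges: [-2.65, 2.65], [-0.97, 1.79], [-1.3, 1.35], [-1.93, 2.1], [-1.47, 1.37], [-3.14, 3.14]. Speed limits (rad/s): [2.57, 2.57, 3.14, 3.14, 3.14, 3.14].

## Interface

Orientations are given as a unit quaternion [w, x, y, z].
In Python, from cell import bot gives the robot as it stands. Calls block until the motion is done:
- bot.move_pose(position, orientation): joint-space move of the TCP to a pose.
- bot.move_linear(position, speed=0.15, rotation=None, until_force=None): straight line of the TCP; rotation=None keeps the orientation; speed is the mean speed in m/s. With until_force (N) it stops when the force on the tool has changed by that much, and returns True; else False.
- bot.goto_joints(angles): joint-space move.
- bot.set_gripper(opening, grasp_force=None): opening from 0.0 (shut) to 1.0 (fully open); grasp_force is the grip in N (None keeps the last); returns when the fingers have stopped.
- bot.wait(seconds).
- bot.solve_ik(position, orientation): joint angles nearest the present ones, or None.
- bot.camera(name): name is "scene" or "top" or "wrist"; returns the picture (400x640x3 uint8, red, green, blue); there is no depth.
- bot.calibration(name): a dict with "mtx" (3x3 intrinsics, pixels), "extrinsics" (4x4, takes a point from world to camera coordinates); the wrist camera has in their place "hand_eye" (4x4, takes a point from camera to tool coordinates, whose origin is the TCP and whose axes are the tool frame's). Camera axes: x right, y down, z forward; pixel columns grow to the right and rows downward; lengths in m; the calibration is good to about 2 mm. The wrist camera is an equidistant fisheye: a pixel r from the principal point sees the ray r / f radians off the axis. A picture is of the moment at which its call begins: read the wrist's pose just before it. calibration takes no time and is no camera call.
A pose or a line that the arm cannot do raises bot.PlanningError and nothing moves.
- bot.close_job(): hands the job in, once; it reports no verdict.
Trained networks look in the newest picture that a camera, given by its name, has taken for a name from the list of things; names that differ only in an ending like _2 or _b are one class to them, and where a whole thing is asked for, a point or a joint stands for the part that bears it (a point fixed in the world has none). Each returns a list of dicts, best first, with "confidence" (0 to 1); they miss things now and then, are a little off and sometimes report something else, mostly with a low value. They report only what shows in the picture. A call takes as long as a camera call.
- bot.search_frame(camera, thing): "bbox" ([left, top, width, height] in pixels, round what is visible of it).
Readings, each from a call of its own:
- bot.read_clock(): time.
- bot.read_joint_positions(): joint angles.
- bot.read_joint_vel(): joint speeds.
- bot.read_joint_efforts(): joint torques, N m.
- bot.read_position(): TCP position.
- bot.read_tool_rot(): TCP orientation.
- bot.read_ft_force(): force on the tool from outside, world axes, zero at the start.
- bot.read_moment(): the same for the moment, N m.
- bot.read_gripper_width(): opening from 0.0 (shut) to 1.0 (fully open).
Only numpy, scipy, OpenCV 4.12 (cv2) and the standard library are available. Lean on these libraries where they do the work, as an engineer would, in place of code of your own. Each camera call takes 0.05 s, during which the arm holds its last target. There are 200 camera calls.

## Task

Take the wider of the two rock core bits out of the sloping rest and stand it upright in the round steel stand, its taper shank fully seated in the tapered socket. Lower it in, do not drop it, and leave the slim core bit in its place in the rest.

Things in the scene. Friction and masses are not known exactly. Their poses are not given: they have to be found in the camera images.
- wide_bit_barrel (a point): Wide core bit, bare metal, 120 mm long, 0.5 kg at most. From below: taper shank 44 mm long (diameter 16 at the tip, 33.6 at the top), flange 52 mm wide, 6 thick, barrel 40 mm in diameter, 70 long. Point: middle of the barrel on the axis (grip here), 85 mm from the shank tip. z runs along the bit, shank to rim. It starts leaning 20 degrees in the rest, flange on the plate.
- slim_bit_barrel (a point): Slim core bit, which stays in the rest: same shank and flange, but a barrel 24 mm in diameter and 55 mm long. Point: middle of its barrel, on the axis; z along the bit from shank to rim. Which hole of the rest holds which bit varies.
- rest: Sloping rest, fixed: aluminium plate 80 x 230 x 12 mm on legs over a grey base. It slopes 20 degrees down to its own -x side (roughly to the robot), so the bits lean with their upper ends that way. They stand loosely in two plain 40 mm holes, 130 mm apart along y, and come out by a 44 mm pull along their axes. Origin: base underside centre; middle of the plate's top 70 mm above it.
- socket_mouth (a point): Round steel stand, fixed, 76 mm in diameter, 70 high, with a foot 104 mm wide. Point: centre of the mouth of the vertical socket in its top, level with the top; z up. The mouth is 42 mm wide, narrows to 29 at 8 mm depth, then tapers to 14 at 46 mm depth. Fully seated, the wide bit is upright, shank tip 40 mm below this point, flange 4 mm clear of the top, barrel middle 45 mm above.

How it is judged:
By the outcome, as a careful person would: the job done as asked, in the order asked, and still so for the second after the job is handed in, with the robot touching nothing.
It also fails if it takes over 42 s, if anything falls off the work surface, if the arm or the gripper's body presses on something with over 40 N, if the wrist force passes 120 N, or if a joint passes its speed limit or range.

## Working session

There is one attempt and no reset: what is moved stays moved. The work goes in short steps, each a Python script; the robot and the scene stay as the last script left them, time stands still between calls to the robot, and variables do not carry over. Pictures are saved under pics/ and viewed, about 8 in all and at most 12, crops included, and the job is handed in when it is done.

```bash
ls; mkdir -p pics; python3 - <<'E'
from cell import bot
import cv2,numpy as np
np.set_printoptions(precision=4,suppress=True)
for n in ("scene","top","wrist"):
    im=bot.camera(n); cv2.imwrite(f"pics/a_{n}.png",im[:,:,::-1])
    c=bot.calibration(n); print(n,{k:np.array(v).tolist() if not isinstance(v,str) else v for k,v in c.items()})
    for t in ("wide_bit_barrel","slim_bit_barrel","rest","socket_mouth"):
        print(t,[(np.round(d["bbox"],1).tolist(),round(d["confidence"],2)) for d in bot.search_frame(n,t)][:3])
print(bot.read_clock(),bot.read_position(),bot.read_tool_rot(),bot.read_ft_force())
E
```

```text
pics
scene {'mtx': [[494.8226917505141, 0.0, 326.7237313961158], [0.0, 494.8226917505141, 204.685409074822], [0.0, 0.0, 1.0]], 'extrinsics': [[0.7424092642180877, -0.6695340994037681, -0.02350689555731988, -0.3590987587566182], [-0.41622890041615235, -0.4334708002404715, -0.799285035389282, 0.29488998659854554], [0.5249590335078713, 0.6031808643139056, -0.6004921798525032, 0.815272767205745], [0.0, 0.0, 0.0, 1.0]]}
wide_bit_barrel [([241.7, 141.4, 72.4, 84.7], 0.72), ([242.1, 134.3, 30.8, 33.6], 0.61)]
slim_bit_barrel [([273.0, 163.9, 23.3, 30.5], 0.66)]
rest [([242.5, 142.0, 75.2, 89.8], 0.87)]
socket_mouth [([389.0, 266.2, 56.0, 65.5], 0.69)]
top {'mtx': [[432.2017633518935, 0.0, 320.5277686745025], [0.0, 432.2017633518935, 194.55235583629704], [0.0, 0.0, 1.0]], 'extrinsics': [[0.01714908487488095, -0.9998390029336748, 0.005279876944518818, 0.018226736089614524], [-0.9794993055259344, -0.01785982197360129, -0.20065427290063811, 0.5350873196499464], [0.20071626581362711, -0.001730598643938034, -0.9796478886141526, 1.0389028628449184], [0.0, 0.0, 0.0, 1.0]]}
wide_bit_barrel [([198.5, 182.9, 25.1, 23.0], 0.91)]
slim_bit_barrel [([256.5, 193.1, 21.7, 21.9], 0.63)]
rest [([194.1, 171.0, 98.5, 61.1], 0.66)]
socket_mouth [([403.2, 197.5, 43.3, 37.7], 0.86)]
wrist {'mtx': [[309.70691628693146, 0.0, 313.1918242891322], [0.0, 309.70691628693146, 199.6037677641389], [0.0, 0.0, 1.0]], 'hand_eye': [[0.9999998581741252, 2.6613784137550326e-05, 0.0005319242770905105, -0.0011178878501116873], [-0.0005066553970456227, -0.2603276835165406, 0.9655201916558872, -0.14329432775792], [0.00016417076082242876, -0.9655203242224473, -0.26032763311132184, 0.06529757004308427], [0.0, 0.0, 0.0, 1.0]]}
wide_bit_barrel []
slim_bit_barrel []
rest []
socket_mouth []
0.75 [0.1921 0.5154 0.2313] [ 0.5808 -0.5808 -0.4034  0.4033] [ 1.6095  0.1052 -0.6827]
```

```bash
python3 - <<'E'
import cv2,numpy as np
a=cv2.imread("pics/a_scene.png")[110:350,200:480]; b=cv2.imread("pics/a_top.png")[150:260,180:460]
a=cv2.resize(a,None,fx=2.5,fy=2.5,interpolation=cv2.INTER_CUBIC); cv2.imwrite("pics/b1.png",a)
b=cv2.resize(b,None,fx=2.8,fy=2.8,interpolation=cv2.INTER_CUBIC); cv2.imwrite("pics/b2.png",b)
E
```

```text
(no output)
```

View pics/b1.png

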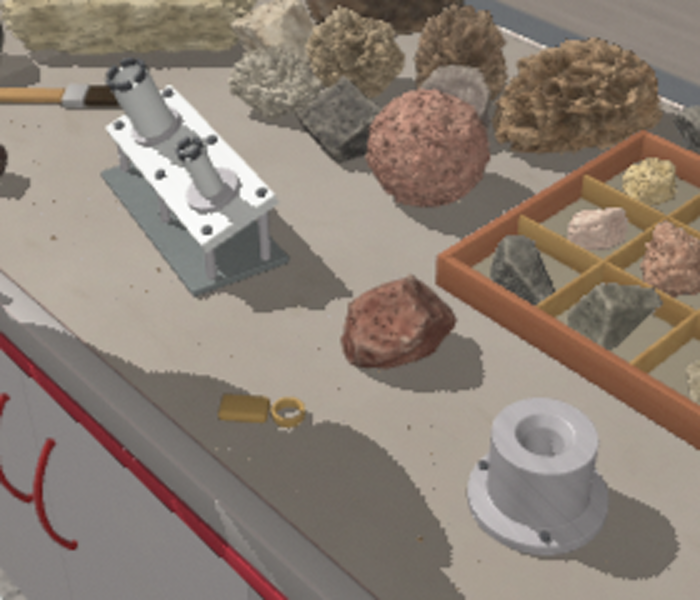

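View pics/b2.png

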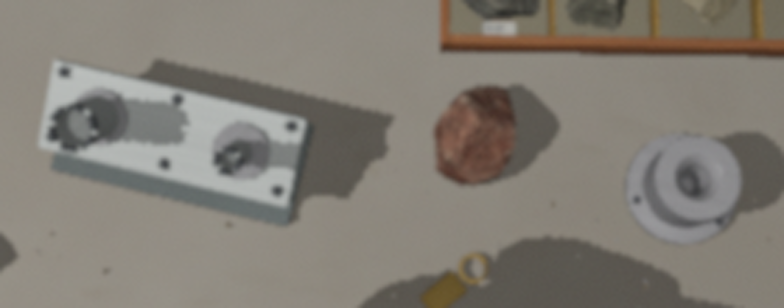

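The top crop and the scene crop show the wide bit in the rest's +y hole. Its rim is at about (129,77) in the scene crop and (80,125) in the top crop. The slim bit is in the -y hole, and the stand is at right with its mouth at (543,436) in the scene crop and (694,179) in the top crop. Next I triangulate these points.

```bash
cat > h.py <<'E'
from cell import bot
import cv2,numpy as np
from scipy.spatial.transform import Rotation as R
from scipy.optimize import least_squares
np.set_printoptions(precision=4,suppress=True)
C={n:bot.calibration(n) for n in ("scene","top","wrist")}
def proj(n,P):
    E=np.array(C[n]["extrinsics"]); p=(np.atleast_2d(P)@E[:3,:3].T+E[:3,3])@np.array(C[n]["mtx"]).T
    return p[:,:2]/p[:,2:]
def tri(us,ut):
    r=least_squares(lambda P:np.r_[proj("scene",P)[0]-us,proj("top",P)[0]-ut],[.5,.1,.07]); return r.x,np.sqrt(2*r.cost)
def quat(Rm): q=R.from_matrix(Rm).as_quat(); return q[[3,0,1,2]]
def rmat(q): q=np.array(q); return R.from_quat(q[[1,2,3,0]]).as_matrix()
def wproj(P,pos,q):
    H=np.array(C["wrist"]["hand_eye"]); t=(np.atleast_2d(P)-pos)@rmat(q); c=(t-H[:3,3])@H[:3,:3]
    M=np.array(C["wrist"]["mtx"]); rr=np.hypot(c[:,0],c[:,1]); th=np.arctan2(rr,c[:,2])
    return M[:2,2]+M[0,0]*c[:,:2]*(th/np.maximum(rr,1e-9))[:,None]
E
python3 - <<'E'
from h import *
s=lambda u:np.array(u)/2.5+[200,110]
t=lambda u:np.array(u)/2.8+[180,150]
pts={"-x+y":((107,128),(40,147)),"+x+y":((166,88),(55,60)),"+x-y":((275,192),(309,120)),"-x-y":((207,243),(292,206)),
"widerim":((127,76),(76,125)),"slimrim":((189,149),(232,158)),"mouth":((543,436),(693,179)),"standtop":((543,436),(698,178))}
for k,(a,b) in pts.items(): print(k,*tri(s(a),t(b)))
c=np.array([[-.04,.115,0],[.04,.115,0],[.04,-.115,0],[-.04,-.115,0]])
Ry=R.from_euler("y",-20,degrees=True).as_matrix()  # -x side down
print(Ry@[1,0,0])
ks=list(pts)[:4]
def model(p,X): 
    Rz=R.from_euler("z",p[2]).as_matrix(); return (Rz@(X@Ry.T+[0,0,p[3]]).T).T+[p[0],p[1],0]
def f(p):
    W=model(p,c); return np.r_[(proj("scene",W)-[s(pts[k][0]) for k in ks]).ravel(),(proj("top",W)-[t(pts[k][1]) for k in ks]).ravel()]
r=least_squares(f,[.5,.2,0,.07]); print("rest",r.x,np.abs(r.fun).max())
for n,y,l in(("wide",.065,.076),("slim",-.065,.061)):
    print(n,model(r.x,np.array([[0,y,0],[0,y,.041],[0,y,l]])))
E
```

```text
-x+y [0.5085 0.3444 0.0555] 0.17140796965151023
+x+y [0.5804 0.3316 0.079 ] 1.687043185182019
+x-y [0.5298 0.1023 0.0877] 0.6063898358345597
-x-y [0.459  0.1159 0.06  ] 0.3970380715287832
widerim [0.5113 0.2932 0.1357] 1.1397971682508403
slimrim [0.4868 0.1643 0.1241] 1.7451882643412373
mouth [ 0.4886 -0.2391  0.065 ] 0.24489928271159397
standtop [ 0.4872 -0.2414  0.0681] 0.8757019654491532
[0.9397 0.     0.342 ]
rest [ 0.5194  0.2233 -0.2062  0.0707] 1.5786642442737957
wide [[0.5327 0.2869 0.0707]
 [0.5189 0.2898 0.1092]
 [0.5072 0.2922 0.1421]]
slim [[0.5061 0.1596 0.0707]
 [0.4923 0.1625 0.1092]
 [0.4856 0.1639 0.128 ]]
```

```bash
cat >> h.py <<'E'
rest=np.array([.5194,.2233,-.2062,.0707])
RR=R.from_euler("z",rest[2]).as_matrix()@R.from_euler("y",-20,degrees=True).as_matrix()
a=RR[:,2]; base=RR@[0,.065,0]+[rest[0],rest[1],rest[3]]
def tool(axis,jaw):
    y=-axis; x=jaw-y*(jaw@y); x/=np.linalg.norm(x); return quat(np.c_[x,y,np.cross(x,y)])
E
python3 - <<'E'
from h import *
for sg in (1,-1):
    q=tool(a,sg*RR[:,1]); print(sg,q)
    for h in (.106,.022,.09): print(h,bot.solve_ik(base+a*h,q))
    for yaw in (-90,-60,-30,0,30,60,90):
        qs=tool(np.array([0,0,1.]),sg*(R.from_euler("z",yaw,degrees=True).as_matrix()@[0,1,0]))
        print(yaw,bot.solve_ik([.487,-.241,.2],qs))
E
```

```text
1 [-0.4452  0.6358  0.5165 -0.3617]
0.106 [ 0.5275  0.269  -0.5062  0.5315 -0.2311  0.7028]
0.022 [ 0.4905  0.403  -0.5542  0.3414 -0.2213  0.6663]
0.09 [ 0.5202  0.2927 -0.5181  0.4943 -0.2292  0.6956]
-90 [-0.5954  0.337  -0.2605  0.9733  0.      0.9754]
-60 [-0.5954  0.337  -0.2605  0.9733  0.      0.4518]
-30 [-0.5954  0.337  -0.2605  0.9733  0.     -0.0718]
0 [-0.5954  0.337  -0.2605  0.9733  0.     -0.5954]
30 [-0.5954  0.337  -0.2605  0.9733  0.     -1.119 ]
60 [-0.5954  0.337  -0.2605  0.9733  0.     -1.6426]
90 [-0.5954  0.337  -0.2605  0.9733  0.     -2.1662]
-1 [-0.5165  0.3617 -0.4452  0.6358]
0.106 [ 0.5275  0.269  -0.5062  0.5315 -0.2311 -2.4388]
0.022 [ 0.4905  0.403  -0.5542  0.3414 -0.2213 -2.4753]
0.09 [ 0.5202  0.2927 -0.5181  0.4943 -0.2292 -2.446 ]
-90 [-0.5954  0.337  -0.2605  0.9733  0.     -2.1662]
-60 [-0.5954  0.337  -0.2605  0.9733  0.     -2.6898]
-30 [-0.5954  0.337  -0.2605  0.9733  0.      3.0698]
0 [-0.5954  0.337  -0.2605  0.9733  0.      2.5462]
30 [-0.5954  0.337  -0.2605  0.9733  0.      2.0226]
60 [-0.5954  0.337  -0.2605  0.9733  0.      1.499 ]
90 [-0.5954  0.337  -0.2605  0.9733  0.      0.9754]
```

```bash
python3 - <<'E'
from h import *
q=tool(a,RR[:,1]); bot.move_pose(base+a*.125,q)
p,qq=bot.read_position(),bot.read_tool_rot(); im=bot.camera("wrist")[:,:,::-1].copy(); print(p,qq,base+a*.125-p)
cv2.imwrite("pics/w1_raw.png",im); np.savez("w1.npz",p=p,q=qq)
for h,c in((.041,(0,255,0)),(.076,(0,0,255)),(0.006,(255,0,0))):
    u=wproj(base+a*h,p,qq)[0]; print(h,u); 
    cr=20 if h>.02 else 26
    for ang in np.arange(0,6.28,.3):
        w=wproj(base+a*h+RR[:,0]*cr/1e3*np.cos(ang)+RR[:,1]*cr/1e3*np.sin(ang),p,qq)[0]; cv2.circle(im,tuple(int(v) for v in np.round(w)),0,c,-1)
    cv2.drawMarker(im,tuple(int(v) for v in np.round(u)),c,0,7)
X=np.array([[-.04,.115,0],[.04,.115,0],[.04,-.115,0],[-.04,-.115,0]])@RR.T+[rest[0],rest[1],rest[3]]
for w in wproj(X,p,qq): cv2.drawMarker(im,tuple(int(v) for v in np.round(w)),(255,0,255),0,9)
cv2.imwrite("pics/w1.png",cv2.resize(im[130:400,150:480],None,fx=2.2,fy=2.2,interpolation=cv2.INTER_CUBIC)); print(bot.read_clock())
print([(d["bbox"],d["confidence"]) for d in bot.search_frame("wrist","wide_bit_barrel")])
E
```

```text
[0.4906 0.2964 0.1883] [-0.4452  0.6354  0.5169 -0.3618] [ 0.0002 -0.0007 -0.0002]
0.041 [313.5389 204.9686]
0.076 [313.6663 219.7207]
0.006 [313.4429 193.8813]
2.175
[]
```

View pics/w1.png

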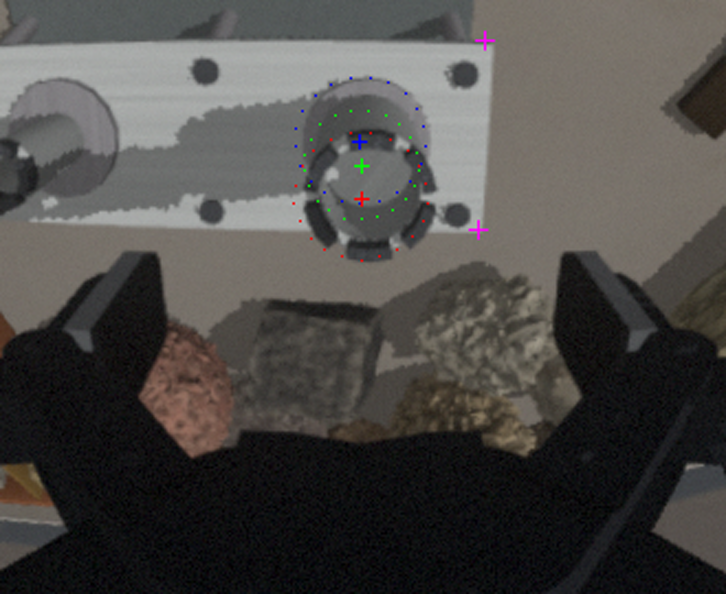

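The predicted points match the picture, except that the bit and plate sit about 8–9 px right of them in the crop, roughly 2.5 mm along tool x. The rim is at (370,195) against a predicted (362,199). I shift by that, grip and pull.

```bash
cat >> h.py <<'E'
T0=rmat(tool(a,RR[:,1])); base=base+T0[:,0]*.0025+T0[:,2]*.0008; rest[:2]+=(T0[:,0]*.0025)[:2]
E
python3 - <<'E'
from h import *
print(bot.grip_depth,base)
print(bot.move_linear(base+a*.022,speed=.12,until_force=15),bot.read_position()-(base+a*.022))
bot.wait(.15); f0=bot.read_ft_force(); bot.set_gripper(0.0,grasp_force=60); bot.wait(.2)
print("w",bot.read_gripper_width(),"grip_depth",bot.grip_depth,"f",f0,bot.read_ft_force(),bot.read_moment(),bot.read_position()-(base+a*.022))
p=bot.read_position()
print(bot.move_linear(p+a*.060,speed=.06,until_force=25)); print(bot.read_position()-p-a*.06,bot.read_ft_force(),bot.read_moment(),bot.read_gripper_width(),bot.read_clock())
for n in("wrist","scene"): cv2.imwrite(f"pics/g_{n}.png",bot.camera(n)[:,:,::-1])
a1=cv2.imread("pics/g_wrist.png")[130:400,150:480];b=cv2.imread("pics/g_scene.png")[60:240,200:400]
cv2.imwrite("pics/g.png",np.hstack([cv2.resize(a1,(440,360)),cv2.resize(b,(360,360),interpolation=cv2.INTER_CUBIC)[:,:360]]))
E
```

```text
0.0187 [0.5325 0.2895 0.0704]
False [0.0003 0.0003 0.0007]
w 0.45544696653829 grip_depth 0.0187 f [ 0.2933 -0.2502 -0.292 ] [-3.7754  0.7124  5.7237] [ 0.0409  0.5794 -0.0359] [0.     0.0003 0.0004]
False
[-0.0002 -0.0002 -0.0004] [-0.6319 -0.0958 -3.6223] [0.1175 0.5361 0.0332] 0.45216412392105154 5.2333
```

View pics/g.png

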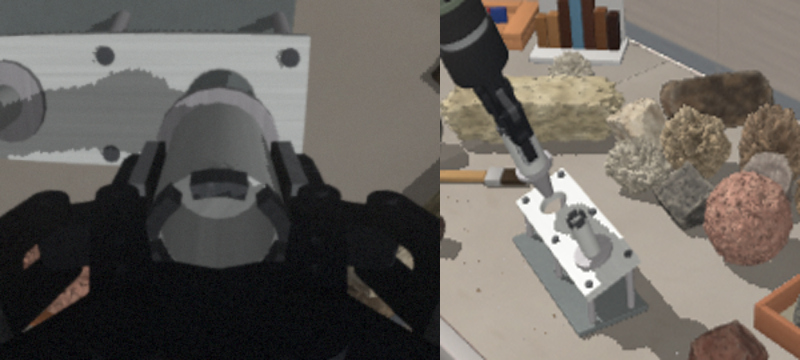

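The bit is held, with its flange clear of the plate and the slim bit undisturbed. Next I lift it and hover beside the stand, so the wrist camera sees the mouth unobstructed.

```bash
python3 - <<'E'
from h import *
p=bot.read_position(); bot.move_linear(p+np.array([-.02,0,.11]),speed=.2)
qs=tool(np.array([0,0,1.]),np.array([0,1.,0]))
m=np.array([.4875,-.2405,.0695])
bot.move_pose([m[0]+.075,m[1],.205],qs)
bot.wait(.3)
p,qq=bot.read_position(),bot.read_tool_rot(); im=bot.camera("wrist")[:,:,::-1].copy()
cv2.imwrite("pics/s_raw.png",im); np.savez("s1.npz",p=p,q=qq)
print(p,qq,bot.read_ft_force(),bot.read_moment(),bot.read_gripper_width(),bot.read_clock())
def circ(ctr,X,Y,r,c):
    for ang in np.arange(0,6.28,.15):
        w=wproj(ctr+X*r*np.cos(ang)+Y*r*np.sin(ang),p,qq)[0]
        if 0<=w[0]<640 and 0<=w[1]<400: im[int(round(w[1])),int(round(w[0]))]=c
I=np.eye(3)
for r in(.021,.038): circ(m,I[0],I[1],r,(0,0,255))
circ(m-[0,0,.0],I[0],I[1],.0,(0,0,255))
T=rmat(qq); g=p-T[:,1]*.019
for h,r,c in((-.085,.008,(0,255,0)),(-.041,.026,(0,255,255)),(-.035,.026,(0,255,0)),(.035,.02,(255,255,0))): circ(g-T[:,1]*h,T[:,0],T[:,2],r,c)
cv2.imwrite("pics/s.png",cv2.resize(im[30:330,180:450],None,fx=2,fy=2,interpolation=cv2.INTER_NEAREST))
E
```

```text
[ 0.5627 -0.2399  0.2052] [-0.4996  0.4998  0.5003 -0.5002] [ 0.1484 -0.0416 -2.7279] [-0.0218  0.0064 -0.0455] 0.45536888053363656 8.3583
```

View pics/s.png

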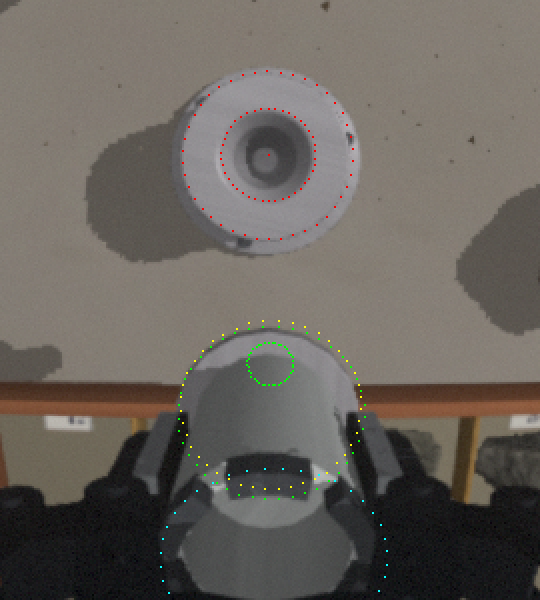

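```bash
python3 - <<'E'
import cv2,numpy as np
im=cv2.imread("pics/s_raw.png")
def eq(x): return cv2.createCLAHE(3,(2,2)).apply(cv2.cvtColor(x,cv2.COLOR_BGR2GRAY))
L=cv2.resize(eq(im[58:162,262:362]),(400,416),interpolation=cv2.INTER_CUBIC)
B=cv2.resize(eq(im[185:335,258:378]),(400,500),interpolation=cv2.INTER_CUBIC)
o=np.zeros((500,800),np.uint8); o[:416,:400]=L; o[:,400:]=B; cv2.imwrite("pics/z.png",o)
E
```

```text
(no output)
```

View pics/z.png

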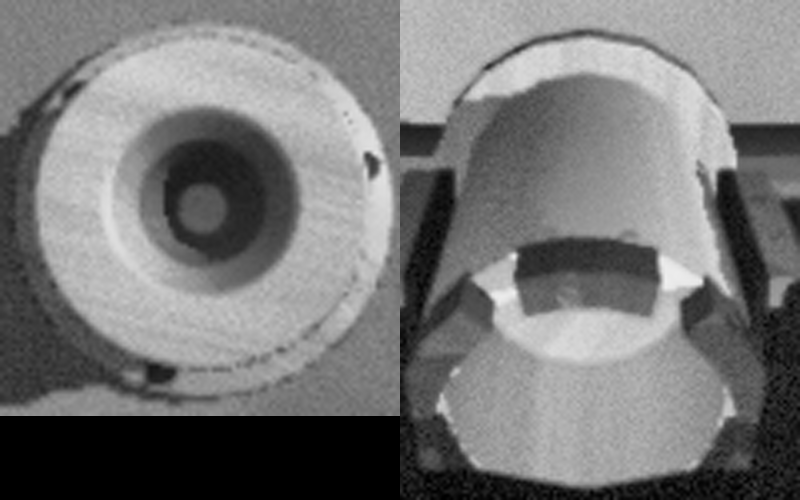

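In the zoom, the stand's top disc is centred at about (201,202) of the 4x crop, or pixel (312.2,108.5). The bit is on tool x and may sit about 1–2 mm toward tool -z. I solve for both.

```bash
python3 - <<'E'
from h import *
d=np.load("s1.npz"); p,q=d["p"],d["q"]; T=rmat(q)
m=least_squares(lambda v:wproj([v[0],v[1],.0695],p,q)[0]-[312.25,108.5],[.4875,-.2405]).x; print("mouth",m)
ang=np.arange(8)*np.pi/4; ring=lambda r:np.c_[m[0]+r*np.cos(ang),m[1]+r*np.sin(ang),np.full(8,.0695)]
w=wproj(ring(.038),p,q); print("disc extent", np.ptp(w,axis=0),"measured 82.5,83")
g=p-T[:,1]*.019
obs=np.array([194.6,196.1,207.5,266.6]); hr=[(-.041,.026),(-.035,.026),(-.035,.02),(.035,.02)]
def pr(v):
    dz,da,t=v; ax=-T[:,1]*np.cos(t)+T[:,2]*np.sin(t); zz=T[:,2]*np.cos(t)+T[:,1]*np.sin(t); c=g+T[:,2]*dz-T[:,1]*da
    return np.array([wproj(c+ax*h+zz*r,p,q)[0,1] for h,r in hr])
print(pr([0,0,0])-obs)
r=least_squares(lambda v:np.r_[pr(v)-obs,v/np.array([.002,.002,.035])],[0,0,0]); print("dz,da,tilt",r.x[:2]*1e3,np.degrees(r.x[2]),r.fun)
E
```

```text
mouth [ 0.4885 -0.2419]
disc extent [85.0302 83.7789] measured 82.5,83
[-3.5816 -2.437  -2.9553 -2.0663]
dz,da,tilt [-1.1545  0.335 ] 0.7352072422996403 [-0.6057  0.4971 -0.0365 -0.0224 -0.5773  0.1675  0.3666]
```

```bash
python3 - <<'E'
from h import *
qs=tool(np.array([0,0,1.]),np.array([0,1.,0]))
x,y=.4873,-.2419
bot.move_linear([x,y,.205],speed=.12); bot.move_linear([x,y,.138],speed=.1); bot.wait(.2)
f0=bot.read_ft_force(); m0=bot.read_moment(); print(bot.read_position(),f0,m0)
hit=bot.move_linear([x,y,.093],speed=.025,until_force=6); bot.wait(.1)
print(hit,bot.read_position(),bot.read_ft_force()-f0,bot.read_moment()-m0,bot.read_gripper_width(),bot.read_clock())
E
```

```text
[ 0.4878 -0.2422  0.1388] [ 0.6212 -0.0541 -2.5446] [ 0.0273  0.0093 -0.0102]
True [ 0.4871 -0.2412  0.0967] [-1.2955  0.1496  8.6055] [-0.0874  0.038   0.0302] 0.4556462015470168 11.725
```

```bash
python3 - <<'E'
from h import *
p=bot.read_position(); f0=bot.read_ft_force(); m0=bot.read_moment()
hit=bot.move_linear([.4873,-.2419,p[2]-.004],speed=.01,until_force=14); bot.wait(.1)
print(hit,bot.read_position()-p,bot.read_ft_force(),bot.read_moment()-m0,bot.read_gripper_width(),bot.read_clock())
for n in("wrist","scene"): cv2.imwrite(f"pics/i_{n}.png",bot.camera(n)[:,:,::-1])
a1=cv2.imread("pics/i_wrist.png")[130:400,150:480];b=cv2.imread("pics/i_scene.png")[220:350,360:460]
cv2.imwrite("pics/i.png",np.hstack([cv2.resize(a1,(440,360)),cv2.resize(b,(277,360),interpolation=cv2.INTER_CUBIC)]))
E
```

```text
True [ 0.0001 -0.      0.    ] [-0.5113  0.2882  5.1084] [ 0.1379  0.1297 -0.0333] 0.45580401775295637 12.0667
```

View pics/i.png

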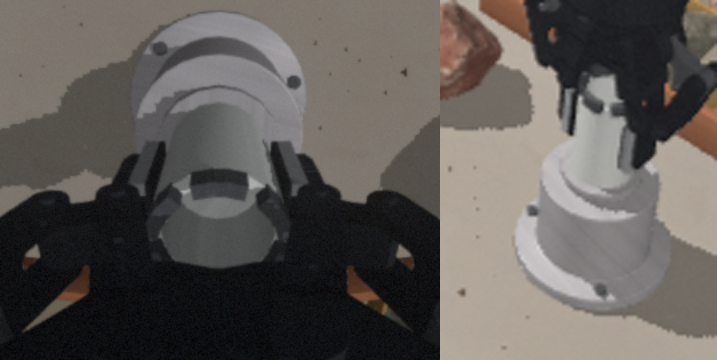

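```bash
python3 - <<'E'
from h import *
bot.set_gripper(0.0,grasp_force=20); bot.wait(.3)
p=bot.read_position(); print(p,bot.read_ft_force(),bot.read_moment())
hit=bot.move_linear([p[0],p[1],p[2]-.004],speed=.01,until_force=14); bot.wait(.1)
print(hit,bot.read_position()-p,bot.read_ft_force(),bot.read_moment(),bot.read_gripper_width(),bot.read_clock())
p=bot.read_position()
hit=bot.move_linear([p[0],p[1],p[2]-.004],speed=.01,until_force=14); bot.wait(.1)
print(hit,bot.read_position()-p,bot.read_ft_force(),bot.read_moment(),bot.read_gripper_width(),bot.read_clock())
E
```

```text
[ 0.4872 -0.2412  0.0967] [-1.0316  0.4587  5.019 ] [ 0.0354  0.1867 -0.0378]
True [ 0. -0.  0.] [-0.4461  0.459   5.0067] [ 0.0301  0.1838 -0.0019] 0.4545177947212763 13.0083
True [-0.  0.  0.] [-0.6381  0.8153  4.9135] [-0.0162  0.18   -0.014 ] 0.455299056072152 13.3333
```

```bash
python3 - <<'E'
from h import *
bot.set_gripper(1.0); bot.wait(.3)
p=bot.read_position(); print(p,bot.read_ft_force(),bot.read_clock())
bot.move_linear(p+[0,0,.10],speed=.12)
bot.move_linear(p+[.05,0,.12],speed=.12); bot.wait(.2)
p,q=bot.read_position(),bot.read_tool_rot(); im=bot.camera("wrist")[:,:,::-1].copy(); cv2.imwrite("pics/r_wrist.png",im); np.savez("r.npz",p=p,q=q)
sc=bot.camera("scene")[:,:,::-1].copy(); cv2.imwrite("pics/r_scene.png",sc)
m=np.array([.4885,-.2419,.0695])
for h,r,c in((.004,.026,(0,255,0)),(.010,.026,(0,255,255)),(.08,.02,(0,0,255)),(.01,.02,(255,255,0)),(0,.038,(255,0,255))):
    A=np.arange(0,6.28,.1); P=m+np.c_[r*np.cos(A),r*np.sin(A),np.full(A.size,h)]
    for img,W in((im,wproj(P,p,q)),(sc,proj("scene",P))):
        for w in np.round(W).astype(int):
            if 0<=w[0]<640 and 0<=w[1]<400: img[w[1],w[0]]=c
print(np.ptp(wproj(m+[[0,0,0.],[0,0,.08]],p,q),axis=0),p,bot.read_ft_force(),bot.read_clock())
c=wproj(m+[0,0,.04],p,q)[0].astype(int); print(c); x0=max(c[0]-65,0);y0=max(c[1]-80,0)
A=im[y0:y0+160,x0:x0+130]; A2=cv2.imread("pics/r_wrist.png")[y0:y0+160,x0:x0+130]
c=proj("scene",m+[0,0,.03])[0].astype(int);s=lambda i:i[c[1]-60:c[1]+60,c[0]-45:c[0]+45]
f=lambda i,sz:cv2.resize(i,sz,interpolation=cv2.INTER_NEAREST)
top=np.hstack([f(A2,(390,480)),f(A,(390,480))]); cv2.imwrite("pics/r.png",top)
cv2.imwrite("pics/r2.png",np.hstack([f(s(cv2.imread("pics/r_scene.png")),(360,480)),f(s(sc),(360,480))]))
E
```

```text
[ 0.4867 -0.2407  0.0961] [-0.1526 -0.884  -0.1788] 14.1583
[0.2074 7.27  ] [ 0.5359 -0.2406  0.2156] [0.5017 1.1181 0.3747] 16.0417
[312 141]
```

View pics/r.png

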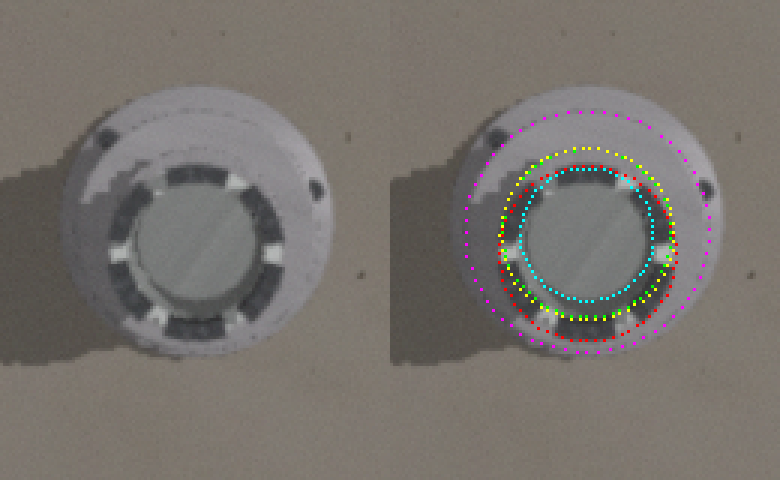

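View pics/r2.png

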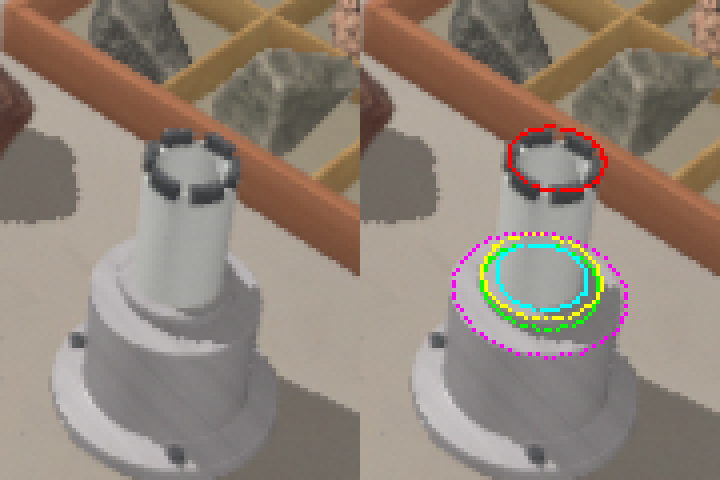

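The wrist view shows the rim (panel centre about (197,253)) matching the upright, seated prediction in centre and size. In the scene view the stand and the bit share a calibration offset of about 1.5 px. As a seating check I press gently on the rim with the fingertips and compare pictures from the same pose.

```bash
python3 - <<'E'
from h import *
d=np.load("r.npz"); P=d["p"]
bot.set_gripper(.41); 
bot.move_linear([.488,-.2412,.20],speed=.12); bot.move_linear([.488,-.2412,.172],speed=.1); bot.wait(.15)
hit=bot.move_linear([.488,-.2412,.138],speed=.025,until_force=14)
p1=bot.read_position(); print(hit,p1,bot.read_ft_force(),bot.read_clock())
if hit:
    h2=bot.move_linear(p1+[0,0,-.003],speed=.015,until_force=16); p2=bot.read_position(); print(h2,p2-p1,bot.read_ft_force(),bot.read_moment())
p=bot.read_position()
bot.move_linear([p[0],p[1],.20],speed=.1); bot.set_gripper(1.0); bot.move_linear(P,speed=.12); bot.wait(.3)
q=bot.read_position(); im=bot.camera("wrist")[:,:,::-1]; cv2.imwrite("pics/t_wrist.png",im)
o=cv2.imread("pics/r_wrist.png"); g=lambda i:np.float32(cv2.cvtColor(i,cv2.COLOR_BGR2GRAY))
print(q-P,"rim shift",cv2.phaseCorrelate(g(o)[110:180,275:350],g(im)[110:180,275:350]),"bg shift",cv2.phaseCorrelate(g(o)[20:85,250:400],g(im)[20:85,250:400]))
sc=bot.camera("scene")[:,:,::-1]; cv2.imwrite("pics/t_scene.png",sc)
o=cv2.imread("pics/r_scene.png"); dd=np.abs(g(o)-g(sc)); print("rest diff",dd[130:240,235:325].mean(),bot.read_clock())
c=cv2.resize(sc[120:350,230:470],None,fx=2.4,fy=2.4,interpolation=cv2.INTER_CUBIC); cv2.imwrite("pics/t.png",c)
E
```

```text
True [ 0.4881 -0.2412  0.1485] [-0.6334  0.7242  6.8759] 18.6667
True [ 0.0002 -0.0001 -0.    ] [-2.5415  1.9307  7.1359] [ 0.1942  0.4351 -0.0259]
[-0.0005 -0.     -0.0001] rim shift ((0.447884843189712, 0.811108957835728), 1.0513591815807202) bg shift ((0.05985858087237261, 0.24023455101529834), 1.1219109909622758)
rest diff 0.67424244 21.0667
```

View pics/t.png

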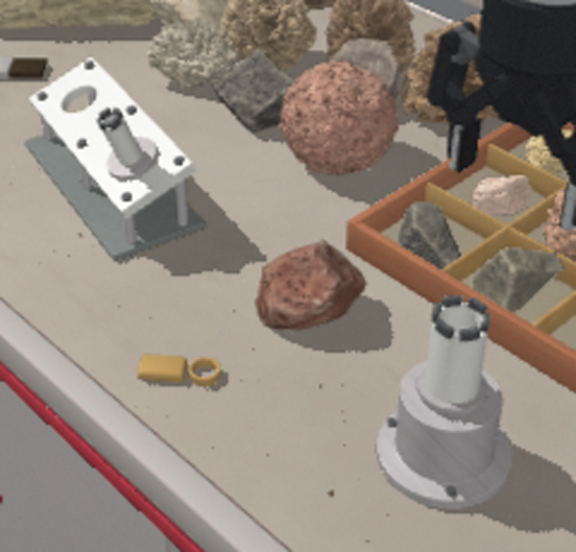

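```bash
python3 -c "
from cell import bot
print(bot.read_ft_force(),bot.read_clock()); bot.close_job()"
```

```text
[ 0.07891282 -0.10126654  0.07947032] 21.0667
the job is handed in; nothing more can be done
```

The wide core bit now stands upright in the steel stand, and the slim bit is still in its place in the rest. I handed the job in at 21.1 s.

I found the bits, rest and stand from the top, scene and wrist cameras and gripped the wide barrel along its own axis. I pulled it 60 mm out of the rest, carried it over, and lowered it at 25 mm/s until it made contact. I pressed down gently before releasing it.

**Last checks**
- **Upright and centred:** in the wrist picture after release, the rim matched the prediction for a fully seated bit in centre and size, to within about 1 px.
- **Seated:** two pushes of about 14–16 N with the fingertips on the rim moved nothing. Repeat pictures showed a rim shift under 1 px, roughly what a 0.5 mm difference in the arm's position would give.
- **Robot clear:** the gripper was open and well clear of the bit, and the wrist force read about 0 N.

**Disagreements**
- The tool stopped about 1 mm higher than my estimate for full seating, which is within the 2 mm calibration tolerance. I could not measure seating depth more closely than that.
- The scene camera showed an offset of about 1.5 px on both the stand and the bit; the bit's rim looked slightly lower than predicted there, not higher.
- I estimated a tilt of about 0.7 degrees while the bit was in the gripper. It was no longer visible after release.

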